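Lock the turntable caddy with its lever bolt

TASK

Lock the white turntable caddy: with the red lever standing up, use it to screw the lever bolt in (clockwise from above) until it is snug, stopping soon after you feel it tighten and never forcing it; then fold the lever over, pushing on its black-striped back, and press it gently down until it lies fully flat, and let go. Leave everything else where it is.

Things in the scene. Friction and masses are not known exactly. Their poses are not given: they have to be found in the camera images.
- blade (a point): Red lever on the bolt at the caddy's centre: flat blade 10 mm thick (x), 26 wide (y), 66 long (z); grip it across its thickness. z runs from pivot to tip (up while it stands, as at the start, at any yaw), x is the side to which it folds, y the pivot pin; its back (-x), to be pushed, has a black strip. This point: on its centre line, 40 mm from the pivot; the blade runs from 4 to 70 mm from the pivot.
- pivot (a point): The lever's pivot, on the bolt's vertical axis, 72 mm above the table; axes as blade. Twisting the standing lever about its own centre line turns the bolt, which does not sink noticeably. Pivot barrel and bolt head reach 18 mm from the axis, 8 mm above the pivot. Folded flat, the lever lies level at pivot height, its upper face 77 mm above the table.
- clamp (a joint): Tightness of the bolt, rad turned past its seat: 0 while loose, falls again if undone. What is left to turn before the seat is unknown (0.9 to 2.4 rad). Drag about 0.14 N m while loose; from the seat on it takes 0.36 N m plus 0.3 N m per rad. Snug is above 0.06; beyond 0.40 the plastic hub is crushed. It stays where it is left.
- lever (a joint): Fold of the lever, rad: 0 standing upright, 1.571 folded over flat towards its own x (stop). A stiff cam resists all the way and keeps the lever where it is left: folding takes 0.20 N m at first and 0.33 N m at the end, about 4 to 6 N near the tip.
- hub: Round white hub (56 mm wide, from 18 to 45 mm above the table) at the centre of the caddy, fixed; it carries the bolt and lever. Origin: centre of its underside, on the bolt's axis.
- caddy: White plastic turntable caddy, fixed: round tray 240 mm across, its rim 45 mm above the table, tray floor at 18 mm, two thin dividers 40 mm high. Origin: centre of its underside on the table.
- coinbox: Bystander: clear plastic box of coin cells, 44 x 60 x 22 mm, lying in the caddy's tray. Origin: centre of its underside.
- doorbell: Bystander: grey plastic doorbell unit with a round white button, 42 x 80 x 22 mm, lying in the caddy's tray. Origin: centre of its underside.
- mug: Bystander: small blue enamelled mug, 76 mm wide, 75 mm high, beside the caddy. Origin: centre of its underside.
- bulb: Bystander: golf-ball LED bulb standing on its brass cap, 45 mm wide, 77 mm high. Origin: centre of its underside.
- jar: Bystander: amber glass jar, 60 mm wide, 85 mm high. Origin: centre of its underside.
- can: Bystander: green can, 66 mm wide, 100 mm high. Origin: centre of its underside.
- screwdriver: Bystander: screwdriver lying beyond the caddy. Origin: its underside.

How it is judged (in metres and radians):
On the way, in this order (a step that is already met when the one before it is completed fails the run):
1. the bolt is screwed in until snug (tightness above 0.06 rad) while its lever still stands up (fold under 0.35 rad) (value of joint clamp above 0.06 rad and value of joint lever below 0.35 rad), for 0.2 s.
2. the lever is folded flat (fold above 1.45 rad) with the bolt still snug (value of joint clamp above 0.05 rad and value of joint lever above 1.45 rad), for 0.2 s.
At the end, for the whole second after the job is handed in: The bolt is still snug (tightness between 0.05 and 0.40 rad), the lever lies folded flat (fold above 1.45 rad of 1.571), nothing touches it, and every bystander is within 30 mm of its start with the upright ones standing (all of step 2 and value of joint clamp below 0.4 rad and not (distance of any of coinbox, doorbell, mug, bulb, jar, can, screwdriver from where it was at the start of the episode above 0.03 m or angle between any of mug, bulb, jar, can's own z axis and vertical above 0.5 rad)).
It fails at once if the bolt is overtightened (tightness beyond 0.40 rad) (value of joint clamp above 0.4 rad).
It fails at once if the lever is pressed with more than 40 N when it is nearly or fully down (fold above 1.3 rad) (value of joint lever above 1.3 rad and contact force between the fingers and hub above 40 N).
It fails at once if a bystander is shifted by more than 30 mm or knocked over (distance of any of coinbox, doorbell, mug, bulb, jar, can, screwdriver from where it was at the start of the episode above 0.03 m or angle between any of mug, bulb, jar, can's own z axis and vertical above 0.5 rad).
It also fails if it takes over 61 s, if anything falls off the work surface, if the arm or the gripper's body presses on something with over 40 N, if the wrist force passes 120 N, or if a joint passes its speed limit or range.

ROBOT

A 6-joint arm with a two-finger parallel gripper is mounted at the origin on the work surface. World frame = base frame: x ahead of the robot, y to its left, z up, the work surface at z = 0. Lengths are in mm, angles in rad, forces in N, time in s.
With the tool pointing down it reaches from about 250 to 775 mm from the base axis. Payload 4 kg.
Tool frame: the origin (TCP) lies at the very end of the fingers, on their centre line; the grasp point (between the pads) lies 19 mm behind it; z points along the fingers, x is the direction in which the jaws open and shut, and the axes are right-handed (so a half turn about z gives the same grasp; the last joint's range is limited). The gripper opens to 94 mm and grips with 3 to 60 N. Pads are 16 mm wide; open, the fingers measure 119 mm over their backs; the gripper's body (75 mm by 177 mm) begins 78 mm behind the grasp point.
Start: joints at [1.182, 0.087, 1.371, -0, 1.684, -0.103], TCP at [155.07, 527.71, 168.706] pointing down, gripper open.
Joint ranges: [-3.1, 3.1], [-0.76, 2.03], [0.27, 2.55], [-1.08, 4.22], [0.17, 2.65], [-2.57, 2.57]. Speed limits (rad/s): [2.79, 2.79, 3.14, 3.14, 3.14, 3.14].

INTERFACE

Orientations are given as a unit quaternion [x, y, z, w].
In Python, from workcell import r, grip, kin, sensors, optics, sign_off gives the robot as it stands. Calls block until the motion is done:
- r.movep(position, orientation): joint-space move of the TCP to a pose.
- r.move_straight(position, rot=None, feed=150): straight line of the TCP; rot=None keeps the orientation; feed is the mean speed in mm/s.
- r.move_joints(angles): joint-space move.
- grip(opening, grip_force=None): opening from 0.0 (shut) to 1.0 (fully open); grip_force is the grip in N (None keeps the last); returns when the fingers have stopped.
- r.dwell(seconds).
- kin.solve_ik(position, orientation): joint angles nearest the present ones, or None.
- sensors.observe(): the state.
- optics.camera(name): name is "scene" or "top" or "wrist"; returns (picture, depth): 480x640x3 uint8, blue, green, red; 480x640 float32, mm along the optical axis (not along the pixel's ray), 0 where there is no reading.
- optics.camera_info(name): a dict with "K" (3x3 intrinsics, pixels), "extrinsics" (4x4, takes a point from world to camera coordinates). Camera axes: x right, y up, looking along -z (the intrinsics and any distortion apply to the point x, -y, -z); pixel columns grow to the right and rows downward; lengths in mm; the calibration is good to about 2 mm. A picture is of the moment at which its call begins: read the wrist's pose just before it. camera_info takes no time and is no camera call; for the wrist camera it gives the pose at the moment of the call.
A pose or a line that the arm cannot do raises r.MotionError and nothing moves.
- sign_off(): hands the job in, once; it reports no verdict.
The state is a dict: "time_s": time; "q": joint angles; "qd": joint speeds; "joint_efforts": joint torques, N m; "position": TCP position; "tool_rot": TCP orientation; "wrist_force": force on the tool from outside, world axes, zero at the start; "ft_torque": the same for the moment, N m; "finger_gap": opening from 0.0 (shut) to 1.0 (fully open).
Only numpy, scipy, OpenCV 4.12 (cv2) and the standard library are available. Lean on these libraries where they do the work, as an engineer would, in place of code of your own. Each camera call takes 0.05 s, during which the arm holds its last target. There are 200 camera calls.

## Working session

There is one attempt and no reset: what is moved stays moved. The work goes in short steps, each a Python script; the robot and the scene stay as the last script left them, time stands still between calls to the robot, and variables do not carry over. Pictures are saved under pics/ and viewed, and the job is handed in when it is done.

```bash
ls; mkdir -p pics; cat > h.py <<'E'
import numpy as np, cv2
from workcell import r, grip, kin, sensors, optics, sign_off
def snap(name,f):
    info=optics.camera_info(name); im,d=optics.camera(name)
    cv2.imwrite(f'pics/{f}.png',im); np.savez(f'pics/{f}.npz',im=im,d=d,K=info['K'],E=info['extrinsics'])
    return im,d,info
def cloud(d,K,E):
    v,u=np.mgrid[:d.shape[0],:d.shape[1]]
    p=np.stack([(u-K[0,2])/K[0,0]*d,-(v-K[1,2])/K[1,1]*d,-d],-1)
    return (p-E[:3,3])@E[:3,:3]
E
python3 - <<'E'
from h import *
for n in('scene','top'):
    im,d,i=snap(n,n+'0'); print(n,{k:(v if k not in('K','extrinsics') else np.round(v,3).tolist()) for k,v in i.items()})
    K,Ex=np.array(i['K']),np.array(i['extrinsics'])
    P=cloud(d,K,Ex); hsv=cv2.cvtColor(im,cv2.COLOR_BGR2HSV)
    m=((hsv[...,0]<8)|(hsv[...,0]>172))&(hsv[...,1]>140)&(hsv[...,2]>80)&(d>0)
    q=P[m]; v,u=np.nonzero(m); print(m.sum(),np.percentile(u,[1,50,99]),np.percentile(v,[1,50,99]))
    if len(q): print(np.percentile(q,[1,10,50,90,99],axis=0).round(1))
s=sensors.observe(); print(s)
E
```

```text
pics
scene {'K': [[468.638, 0.0, 325.18], [0.0, 468.638, 243.042], [0.0, 0.0, 1.0]], 'extrinsics': [[-0.713, 0.701, 0.012, 448.679], [-0.414, -0.434, 0.8, 167.817], [0.566, 0.565, 0.6, -1519.419], [0.0, 0.0, 0.0, 1.0]]}
904 [157.03 228.   342.  ] [207.03 274.   318.97]
[[ 518.4 -296.6    7.9]
 [ 796.3 -284.2   14.4]
 [ 861.6  -58.2   66.7]
 [ 903.   -43.2   75.5]
 [ 914.5  -39.4  138.7]]
top {'K': [[481.823, 0.0, 319.891], [0.0, 481.823, 254.876], [0.0, 0.0, 1.0]], 'extrinsics': [[0.085, -0.996, 0.006, -51.759], [0.966, 0.084, 0.244, -623.97], [-0.244, -0.015, 0.97, -974.501], [0.0, 0.0, 0.0, 1.0]]}
852 [345. 408. 458.] [143.   165.   306.49]
[[ 509.4 -308.3    4.5]
 [ 804.8 -288.5   20.7]
 [ 864.1 -179.9   73.4]
 [ 906.3  -49.3   78. ]
 [ 926.1  -43.   142.8]]
{'time_s': 0.1, 'q': array([ 1.18188771e+00,  8.78778079e-02,  1.37206310e+00, -2.34332168e-05,
        1.68359002e+00, -1.03094886e-01]), 'qd': array([-2.25320742e-05, -2.06040061e-03, -2.59602824e-03,  2.08575280e-03,
       -1.33547853e-03, -8.75733289e-04]), 'joint_efforts': array([ 1.90316765e-03, -3.41252232e+01, -3.03302228e+01,  7.19783222e-02,
        3.03857506e-02, -1.23150812e-04]), 'position': array([154.86679134, 527.17312626, 167.64338457]), 'tool_rot': array([ 8.00605886e-01,  5.99190518e-01, -8.25557449e-04,  5.07756625e-04]), 'wrist_force': array([ 0.07772573, -0.54207955, -0.46868991]), 'ft_torque': array([-0.01763775,  0.01960626,  0.01254474]), 'finger_gap': 1.0004494940562052}
```

View pics/scene0.png

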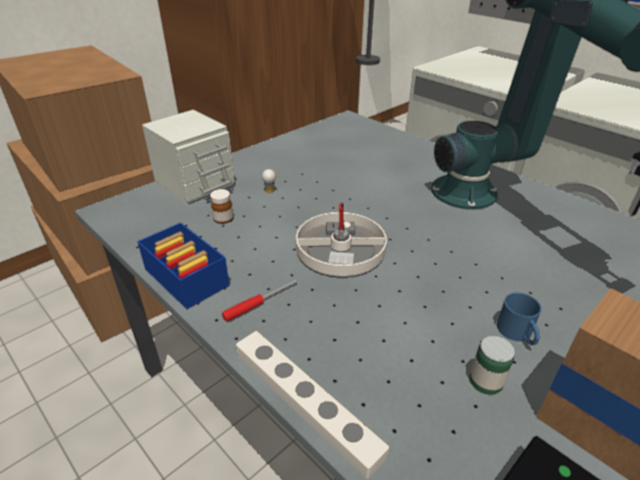

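View pics/top0.png

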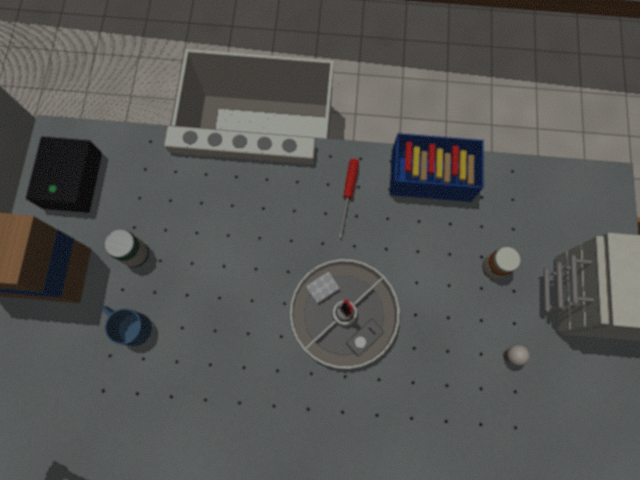

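The scene view shows the lever standing at about (341,216). In the top view the caddy is centred near (345,313), with the red tip at (347,306). I'll enlarge both and measure the lever and rim.

```bash
python3 - <<'E'
from h import *
ims=[]
for n,(u0,u1,v0,v1) in dict(scene=(300,390,195,275),top=(290,400,255,370)).items():
    z=np.load(f'pics/{n}0.npz'); im,d=z['im'],z['d']; P=cloud(d,z['K'],z['E'])
    hsv=cv2.cvtColor(im,cv2.COLOR_BGR2HSV)
    m=((hsv[...,0]<8)|(hsv[...,0]>172))&(hsv[...,1]>140)&(hsv[...,2]>50)&(d>0)
    k=np.zeros_like(m); k[v0:v1,u0:u1]=1; m&=k
    q=P[m]; print(n,m.sum()); print(np.percentile(q,[2,25,50,75,98],axis=0).round(1))
    if n=='top':
        t=q[q[:,2]>128]; print('tip',t.mean(0),len(t)); c=np.cov(t[:,:2].T); print(np.linalg.eigh(c))
        rim=P[k&(P[...,2]>40)&(P[...,2]<50)&(d>0)]
        rr=rim[:,:2]; 
        c=np.array([rr[:,0].max()+rr[:,0].min(),rr[:,1].max()+rr[:,1].min()])/2
        for _ in range(20):
            s=rr[abs(np.linalg.norm(rr-c,axis=1)-118)<6]; A=np.c_[2*s,np.ones(len(s))]; x=np.linalg.lstsq(A,(s**2).sum(1),rcond=None)[0]; c=x[:2]
        print('caddy',c,np.sqrt(x[2]+c@c),len(s),rim[:,2].mean())
    ims.append(cv2.resize(im[v0:v1,u0:u1],(400,420),interpolation=cv2.INTER_CUBIC))
cv2.imwrite('pics/crop0.png',np.hstack(ims))
E
```

```text
scene 74
[[510.3 -68.2  79.2]
 [519.9 -57.1  97.3]
 [521.2 -55.1 116.3]
 [522.5 -53.4 133.2]
 [525.2 -49.9 140.2]]
top 41
[[501.2 -72.2 112.7]
 [504.8 -68.6 140.4]
 [510.6 -65.8 141.6]
 [516.2 -61.1 142.9]
 [521.8 -56.9 145.3]]
tip [511.71829642 -64.63087627 141.61563665] 37
EighResult(eigenvalues=array([ 3.96149482, 55.87671773]), eigenvectors=array([[ 0.55189553, -0.83391326],
       [-0.83391326, -0.55189553]]))
caddy [511.30562975 -60.77094116] 117.22208585273346 662 44.3609453913766
```

View pics/crop0.png

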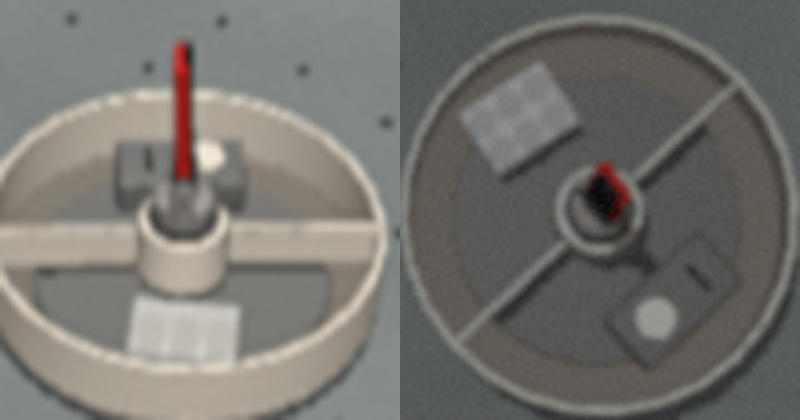

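```bash
cat >> h.py <<'E'
from scipy.spatial.transform import Rotation as Ro
def down(yaw):
    c,s=np.cos(yaw),np.sin(yaw); return Ro.from_matrix([[c,s,0],[s,-c,0],[0,0,-1]]).as_quat()
E
python3 - <<'E'
from h import *
C=[511.5,-62]
for y in (-56,124):
    for dy in (0,-30,-90,-150):
        q=kin.solve_ik([*C,230],down(np.radians(y+dy))); print(y,dy,None if q is None else np.round(q,3))
y=min((-56,124),key=lambda y:(lambda q:9 if q is None else q[5])(kin.solve_ik([*C,230],down(np.radians(y)))))
print('use',y)
r.movep([*C,230],down(np.radians(y)))
im,d,i=snap('wrist','w0'); print(sensors.observe()['time_s'],sensors.observe()['position'],np.round(i['extrinsics'],3).tolist(),np.round(i['K'],1).tolist())
E
```

```text
-56 0 [-0.231  0.006  1.335 -0.     1.801  0.747]
-56 -30 [-0.231  0.006  1.335 -0.     1.801  1.27 ]
-56 -90 [-0.231  0.006  1.335 -0.     1.801  2.317]
-56 -150 None
124 0 [-0.231  0.006  1.335 -0.     1.801 -2.395]
124 -30 [-0.231  0.006  1.335 -0.     1.801 -1.871]
124 -90 [-0.231  0.006  1.335 -0.     1.801 -0.824]
124 -150 [-0.231  0.006  1.335 -0.     1.801  0.223]
use 124
2.6083 [511.52140134 -61.32079173 229.92127197] [[-0.56, 0.829, 0.0, 337.334], [-0.796, -0.538, -0.278, 420.759], [-0.231, -0.156, 0.96, -342.117], [0.0, 0.0, 0.0, 1.0]] [[330.6, 0.0, 312.1], [0.0, 330.6, 240.9], [0.0, 0.0, 1.0]]
```

View pics/w0.png

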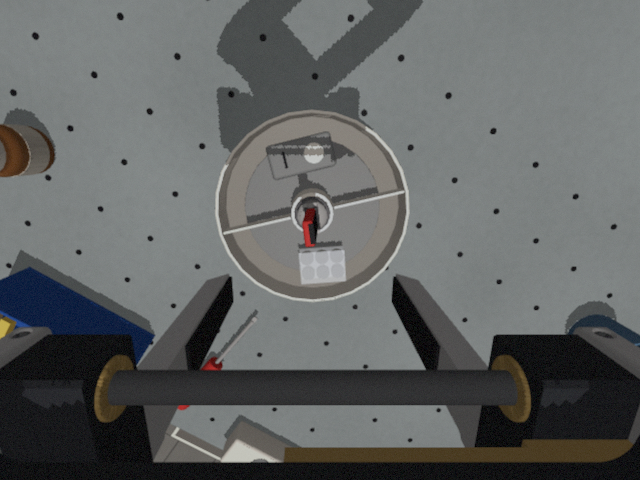

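The wrist view shows the lever from (313,208) at its base to the tip at about (309,243), with the black strip on its right. I'll enlarge it and fit the tip face.

```bash
python3 - <<'E'
from h import *
z=np.load('pics/w0.npz'); im,d=z['im'],z['d']; P=cloud(d,z['K'],z['E'])
k=np.zeros(d.shape,bool);k[195:252,290:335]=1
for lo,hi in((136,150),(110,136),(85,110)):
    m=k&(P[...,2]>lo)&(P[...,2]<hi); t=P[m]; print(lo,m.sum(),t.mean(0).round(1),t.min(0).round(1),t.max(0).round(1))
    w,V=np.linalg.eigh(np.cov(t[:,:2].T)); print(np.sqrt(w),V[:,1],np.degrees(np.arctan2(V[1,1],V[0,1])))
    if lo==136:
        r_=cv2.minAreaRect(t[:,:2].astype(np.float32)); print(r_)
# hub centre / rim
R=P[(P[...,2]>41)&(P[...,2]<49)&(d>0)][:,:2]; c=np.array([511,-61.])
for _ in range(20):
    s=R[abs(np.linalg.norm(R-c,axis=1)-118)<6]; x=np.linalg.lstsq(np.c_[2*s,np.ones(len(s))],(s**2).sum(1),rcond=None)[0]; c=x[:2]
print('rim',c,np.sqrt(x[2]+c@c),len(s))
cv2.imwrite('pics/w0c.png',cv2.resize(im[195:255,280:345],None,fx=9,fy=9,interpolation=cv2.INTER_CUBIC))
E
```

```text
136 294 [512.5 -64.3 141.5] [501.6 -75.3 136. ] [524.8 -52.8 144. ]
[3.06106507 7.39966538] [-0.75531117 -0.65536634] -139.05256638795476
((512.9198608398438, -63.989315032958984), (25.727746963500977, 10.74605941772461), 41.57575607299805)
110 95 [505.1 -66.4 123.8] [500.5 -74.8 110.2] [516.3 -53.7 136. ]
[2.32307731 7.23135261] [0.51527678 0.85702382] 58.98404257429783
85 72 [504.6 -65.2  98. ] [499.3 -74.3  85.2] [515.8 -52.4 109.4]
[2.41166472 7.60657613] [0.52245292 0.85266813] 58.503067228184214
rim [510.92772233 -61.72007542] 116.9744023510056 2228
```

View pics/w0c.png

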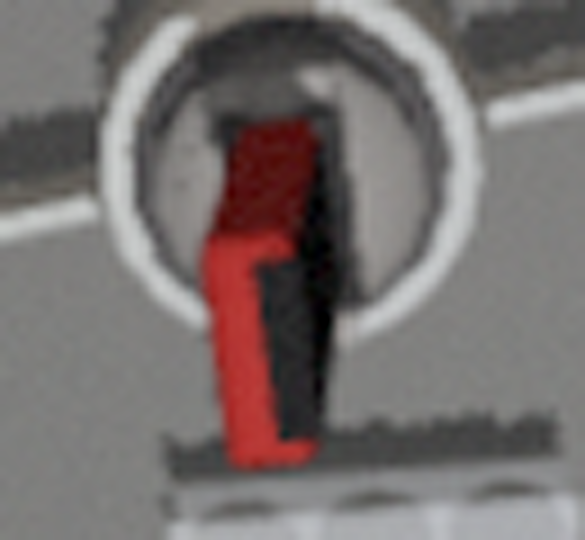

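```bash
cat >> h.py <<'E'
def st(tag=''):
    s=sensors.observe(); print(tag,'t%.2f'%s['time_s'],'q6 %.3f'%s['q'][5],'p',s['position'].round(1),'F',s['wrist_force'].round(2),'T',s['ft_torque'].round(3),'gap %.3f'%s['finger_gap'],flush=True); return s
E
python3 - <<'E'
from h import *
C=[511.5,-62.1]; o=down(np.radians(131))
print(kin.solve_ik([*C,96],o))
r.movep([*C,180],o); r.move_straight([*C,96]); st('down')
grip(0.3); st('pre'); snap('wrist','w1')
grip(0.0,50); st('grip'); r.dwell(0.3); st()
q=np.array(sensors.observe()['q'])
for a in (0.03,0.06,0.1):
    q2=q.copy(); q2[5]+=a; r.move_joints(q2); st(a)
snap('wrist','w2'); snap('scene','s2')
w=[cv2.imread(f'pics/{n}.png') for n in('w1','w2')]+[cv2.resize(cv2.imread('pics/s2.png')[160:280,280:440],(640,480))]
cv2.imwrite('pics/m2.png',cv2.resize(np.hstack([w[1],w[2]]),(800,300)))
E
```

```text
[-2.30886788e-01  3.58824233e-02  1.56940628e+00 -4.44089210e-16
  1.53630395e+00 -2.51726811e+00]
down t3.63 q6 -2.517 p [512.7 -62.4  97.9] F [0.11 0.23 0.11] T [ 0.133  0.062 -0.001] gap 0.999
pre t4.73 q6 -2.517 p [511.5 -62.1  96. ] F [-0.7   0.51  0.49] T [-0.018  0.019 -0.026] gap 0.303
grip t5.22 q6 -2.517 p [512.  -62.6  96.2] F [ 1.75 -1.93 -0.03] T [-0.247 -0.257  0.078] gap 0.102
 t5.53 q6 -2.517 p [511.8 -62.4  96.2] F [ 2.46 -3.05 -0.31] T [-0.448 -0.288  0.012] gap 0.100
0.03 t5.78 q6 -2.488 p [511.9 -62.5  96.2] F [ 1.33 -2.06 -0.28] T [-0.414 -0.324  0.11 ] gap 0.097
0.06 t6.03 q6 -2.458 p [511.8 -62.5  96.2] F [ 2.08 -3.21 -0.72] T [-0.376 -0.267  0.113] gap 0.099
0.1 t6.28 q6 -2.419 p [511.8 -62.5  96.2] F [ 1.22 -3.15 -0.62] T [-0.42  -0.29   0.105] gap 0.099
```

View pics/m2.png

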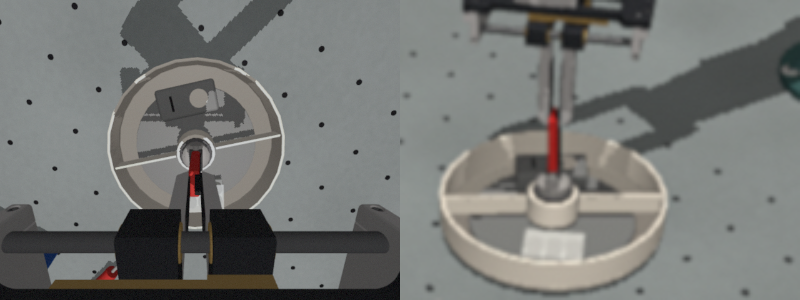

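```bash
python3 - <<'E'
from h import *
q=np.array(sensors.observe()['q']); q0=q.copy(); n=0
while q[5]<0.35:
    q[5]+=0.06; r.move_joints(q); n+=1
    s=sensors.observe(); T=s['ft_torque'][2]; F=np.linalg.norm(s['wrist_force'][:2])
    if n%4==0 or T>.2: st(n)
    if T>0.22 or F>12: break
for _ in range(3): r.dwell(.1); st()
E
```

```text
4 t7.38 q6 -2.181 p [511.7 -62.5  96.2] F [ 0.2  -2.51 -0.41] T [-0.471 -0.132  0.069] gap 0.096
8 t8.38 q6 -1.941 p [511.6 -62.5  96.2] F [ 0.4  -3.16 -0.26] T [-0.599  0.086  0.105] gap 0.099
12 t9.38 q6 -1.701 p [511.6 -62.5  96.2] F [-2.05 -3.61  1.12] T [-0.683  0.389  0.008] gap 0.101
16 t10.38 q6 -1.461 p [511.6 -62.4  96.2] F [-2.65 -2.73  2.59] T [-0.748  0.598  0.013] gap 0.099
20 t11.38 q6 -1.221 p [511.6 -62.4  96.2] F [-3.98 -2.78  2.55] T [-0.588  0.769  0.082] gap 0.095
24 t12.38 q6 -0.982 p [511.6 -62.3  96.2] F [-4.65 -2.2   2.05] T [-0.509  1.009  0.078] gap 0.097
28 t13.38 q6 -0.742 p [511.5 -62.2  96.1] F [-4.87 -2.11  1.86] T [-0.447  1.084  0.07 ] gap 0.099
32 t14.38 q6 -0.502 p [511.4 -62.   96.2] F [-4.24 -1.36  2.53] T [-0.37   1.103  0.097] gap 0.102
36 t15.38 q6 -0.262 p [511.4 -61.8  96.2] F [-5.49 -0.03  3.04] T [-0.309  1.174  0.069] gap 0.098
37 t15.62 q6 -0.203 p [511.4 -61.7  96.1] F [-5.47 -0.74  2.47] T [-0.294  1.176  0.235] gap 0.100
 t15.72 q6 -0.203 p [511.4 -61.7  96.2] F [-5.45 -1.74  2.01] T [-0.302  1.215  0.225] gap 0.101
 t15.82 q6 -0.203 p [511.4 -61.7  96.2] F [-4.98 -2.35  3.65] T [-0.299  1.254  0.274] gap 0.101
 t15.93 q6 -0.203 p [511.4 -61.7  96.2] F [-4.4  -1.36  3.54] T [-0.318  1.216  0.292] gap 0.101
```

```bash
python3 - <<'E'
from h import *
q=np.array(sensors.observe()['q']); 
for k in range(4):
    q[5]+=0.03; r.move_joints(q); T=[]
    for _ in range(5): r.dwell(.03); T.append(sensors.observe()['ft_torque'][2])
    st(k); print(np.mean(T).round(3))
    if np.mean(T)>0.36: break
snap('wrist','w3')
E
```

```text
0 t16.34 q6 -0.174 p [511.4 -61.5  96.2] F [-5.2  -1.28  2.78] T [-0.426  1.059  0.391] gap 0.096
0.356
1 t16.76 q6 -0.143 p [511.3 -61.7  96.2] F [-5.21 -0.4   2.45] T [-0.301  1.149  0.384] gap 0.095
0.361
```

View pics/w3.png

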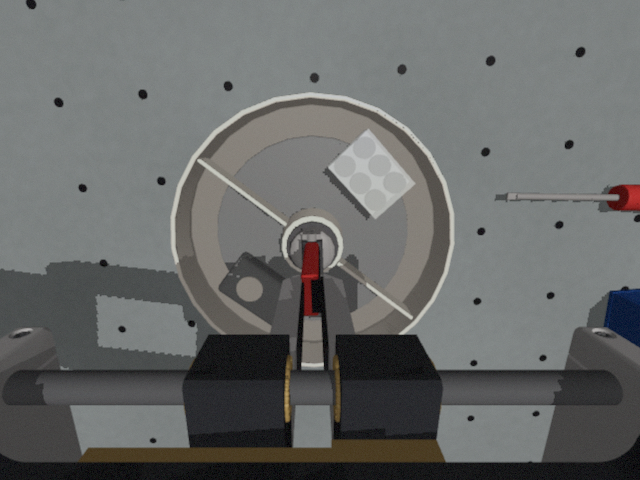

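```bash
python3 - <<'E'
from h import *
q=np.array(sensors.observe()['q']); 
for k in range(4):
    q[5]+=0.03; r.move_joints(q); T=[]
    for _ in range(5): r.dwell(.03); T.append(sensors.observe()['ft_torque'][2])
    st(k); print(np.mean(T).round(3))
    if np.mean(T)>0.44: break
E
```

```text
0 t17.23 q6 -0.114 p [511.4 -61.6  96.2] F [-4.5  -0.96  3.16] T [-0.292  1.125  0.337] gap 0.097
0.344
1 t17.64 q6 -0.084 p [511.4 -61.6  96.2] F [-4.71 -0.98  2.43] T [-0.245  1.084  0.359] gap 0.101
0.362
2 t18.06 q6 -0.054 p [511.3 -61.6  96.2] F [-4.9  -0.73  3.69] T [-0.228  1.055  0.343] gap 0.101
0.368
3 t18.48 q6 -0.024 p [511.4 -61.6  96.2] F [-5.97 -0.5   2.06] T [-0.187  1.069  0.376] gap 0.102
0.373
```

```bash
python3 - <<'E'
from h import *
grip(0.4); st('open'); p=sensors.observe()['position']
r.move_straight([511.5,-62.1,225],feed=200); r.dwell(.3); im,d,i=snap('wrist','w4'); st()
P=cloud(d,np.array(i['K']),np.array(i['extrinsics'])); k=(np.hypot(P[...,0]-511,P[...,1]+62)<40)&(d>0)
t=P[k&(P[...,2]>137)&(P[...,2]<150)]; print(len(t),t.mean(0)); print(cv2.minAreaRect(t[:,:2].astype(np.float32)))
cv2.imwrite('pics/w4c.png',cv2.resize(im[150:330,200:440],(720,540),interpolation=cv2.INTER_CUBIC))
E
```

```text
open t19.11 q6 -0.023 p [511.5 -61.6  96.2] F [-0.49  0.73 -0.69] T [-0.035  0.086 -0.041] gap 0.400
 t20.25 q6 -0.024 p [511.2 -62.  224.1] F [-0.02 -0.03  0.3 ] T [-0.069  0.129 -0.029] gap 0.398
299 [511.82665018 -60.48228203 141.60433414]
((511.86407470703125, -61.258811950683594), (26.29892349243164, 10.382026672363281), 78.13909912109375)
```

View pics/w4c.png

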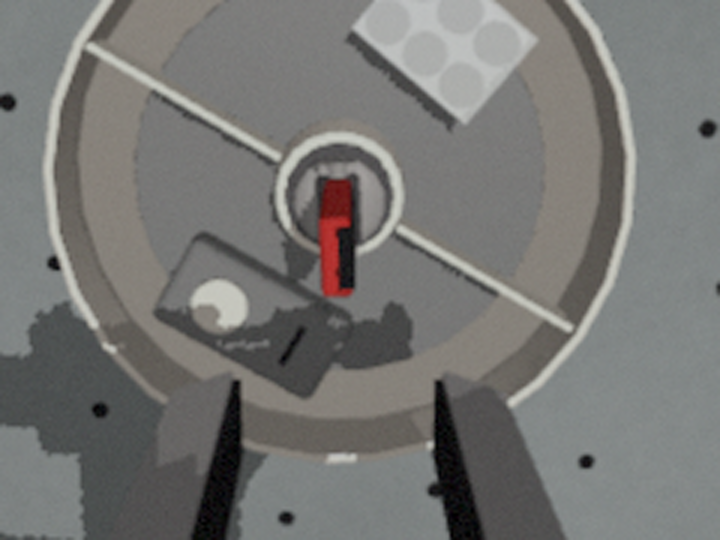

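```bash
cat > fold.py <<'E'
from h import *
A=np.array([511.6,-61.5]); a=np.radians(168.2); f=np.array([np.cos(a),np.sin(a)]); o=down(np.radians(78.2))
def at(d,z): return [*(A+f*d),z]
def pt(th,s=54,h=8): return at(s*np.sin(th)-5*np.cos(th)-h, 72+s*np.cos(th)+5*np.sin(th))
E
python3 - <<'E'
from fold import *
grip(0.0,30); r.movep(at(-35,200),o); r.move_straight(at(-35,126)); st('behind')
for dg in range(0,79,6):
    try: r.move_straight(pt(np.radians(dg)),feed=60)
    except r.MotionError as e: print(e); break
    s=st(dg)
    if np.linalg.norm(s['wrist_force'])>20: break
snap('scene','s5'); im=cv2.imread('pics/s5.png')
cv2.imwrite('pics/s5c.png',cv2.resize(im[160:280,280:440],(640,480),interpolation=cv2.INTER_CUBIC))
E
```

```text
behind t23.01 q6 -1.593 p [546.2 -68.8 126.7] F [ 0.48 -0.25  1.19] T [ 0.062 -0.005  0.031] gap 0.006
0 t23.52 q6 -1.594 p [524.2 -64.1 126.5] F [0.27 0.25 0.1 ] T [-0.025 -0.051  0.029] gap 0.006
6 t23.77 q6 -1.594 p [518.6 -62.9 126.2] F [-0.13 -0.07 -0.29] T [-0.018 -0.009 -0.022] gap 0.005
12 t24.02 q6 -1.594 p [513.  -61.8 125.8] F [ 0.61 -0.07 -0.52] T [-0.049 -0.013  0.013] gap 0.005
18 t24.27 q6 -1.595 p [507.5 -60.6 124.8] F [-0.73  0.28 -0.55] T [-0.022  0.    -0.043] gap 0.004
24 t24.52 q6 -1.595 p [502.1 -59.5 123.2] F [-1.36 -0.19 -0.39] T [0.022 0.03  0.039] gap 0.002
30 t24.77 q6 -1.595 p [496.9 -58.4 121.1] F [-0.48  0.92  0.19] T [ 0.005 -0.028 -0.022] gap 0.003
36 t25.02 q6 -1.595 p [491.9 -57.4 118.4] F [-0.79  0.75 -0.5 ] T [ 0.052 -0.05  -0.041] gap 0.009
42 t25.27 q6 -1.596 p [487.3 -56.4 115.2] F [0.53 0.2  0.22] T [ 0.032 -0.021 -0.014] gap 0.003
48 t25.52 q6 -1.596 p [483.  -55.5 111.5] F [-0.1  -0.39 -0.08] T [ 0.02  -0.049 -0.02 ] gap 0.003
54 t25.77 q6 -1.596 p [479.1 -54.7 107.4] F [ 0.1  -0.09  0.19] T [-0.019 -0.029  0.005] gap 0.007
60 t26.02 q6 -1.596 p [475.7 -54.  102.9] F [-0.52 -0.57  0.19] T [ 0.033 -0.039 -0.003] gap 0.004
66 t26.27 q6 -1.597 p [472.7 -53.4  98.1] F [-0.9   0.06 -0.16] T [ 0.009 -0.03  -0.053] gap 0.006
72 t26.52 q6 -1.597 p [470.2 -52.9  92.9] F [-0.01 -0.68  0.13] T [0.035 0.007 0.049] gap 0.008
78 t26.77 q6 -1.597 p [468.3 -52.4  87.6] F [0.04 0.12 0.09] T [ 0.054  0.011 -0.002] gap 0.005
```

View pics/s5c.png

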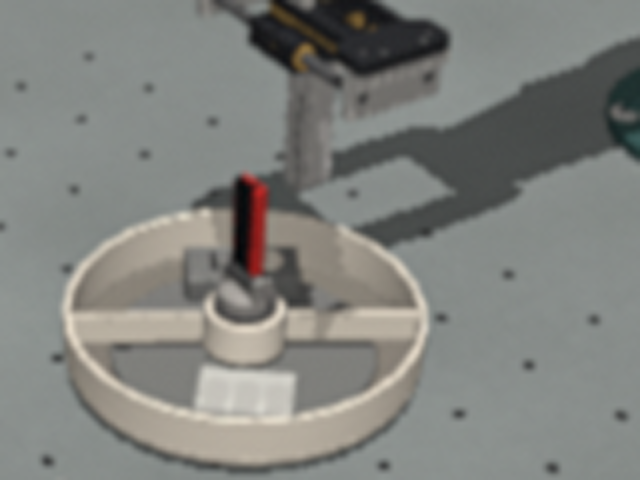

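The lever is still standing and no contact was felt. In the picture the fingertips are at about (310,187), well above and beyond the lever. I'll project the reported TCP into this image to check it.

```bash
python3 - <<'E'
from h import *
z=np.load('pics/s5.npz');K,E=z['K'],z['E']
def pr(p):
    c=E[:3,:3]@p+E[:3,3]; return K[0,2]+K[0,0]*c[0]/-c[2], K[1,2]-K[1,1]*c[1]/-c[2]
s=st(); p=s['position']
for n,q in dict(tcp=p,tcp30=p+[0,0,30],levertip=np.array([511.6,-61.5,142]),pivot=np.array([511.6,-61.5,72])).items():
    u,v=pr(np.array(q)); print(n,round(u,1),round(v,1),'crop',round((u-280)*4),round((v-160)*4))
P=cloud(z['d'],K,E)
for u,v in((310,150),(310,170),(305,180),(320,180),(300,140),(330,160)): print(u,v,P[160+v//4,280+u//4].round(1))
snap('wrist','w5'); z2=np.load('pics/w5.npz')
E
```

```text
t26.82 q6 -1.597 p [468.6 -52.5  87.9] F [-0.19  0.51 -0.03] T [0.045 0.004 0.044] gap 0.003
tcp 355.2 217.5 crop 301 230
tcp30 355.8 207.9 crop 303 191
levertip 342.1 204.7 crop 249 179
pivot 341.2 227.5 crop 245 270
310 150 [478.6 -42.2 159.3]
310 170 [477.8 -41.9 144.4]
305 180 [478.8 -43.7 135.1]
320 180 [467.8 -39.7 132.2]
300 140 [479.1 -48.8 162.5]
330 160 [461.8 -39.3 144.7]
```

View pics/w5.png

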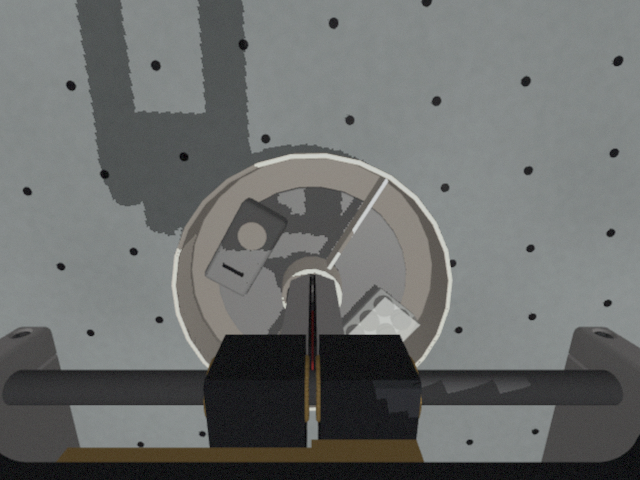

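The fingers really do end near z ≈ 130, while the reported TCP z is 88, so my pass went above the lever. It also means the earlier grip only held the tip. I'll measure this offset from the depth images.

```bash
python3 - <<'E'
from h import *
ims=[]
snap('top','t5')
for n in('s5','t5'):
    z=np.load(f'pics/{n}.npz');P=cloud(z['d'],z['K'],z['E']); im=z['im']
    k=(np.hypot(P[...,0]-468.5,P[...,1]+52.5)<25)&(z['d']>0)&(P[...,2]>55)&(P[...,2]<200)
    t=P[k]; print(n,len(t)); 
    if len(t): print(np.percentile(t,[0,2,10,50,100],axis=0).round(1))
    v,u=np.nonzero(k); print(u.min(),u.max(),v.min(),v.max())
    for row in range(v.min(),v.max()+1)[-6:] if n=='s5' else []: print(row,[tuple(P[row,c].round(0)) for c in u[v==row][::2]])
im=np.load('pics/s5.npz')['im']; cv2.imwrite('pics/s5d.png',cv2.resize(im[150:250,310:400],(720,800)[:2],interpolation=cv2.INTER_NEAREST)[:600])
E
```

```text
s5 296
[[458.3 -67.3 121.3]
 [461.5 -65.7 125.9]
 [466.1 -61.3 134.3]
 [475.3 -43.7 164.6]
 [481.4 -34.7 199.7]]
351 363 179 208
203 [(np.float64(475.0), np.float64(-65.0), np.float64(130.0)), (np.float64(474.0), np.float64(-58.0), np.float64(132.0)), (np.float64(477.0), np.float64(-49.0), np.float64(138.0)), (np.float64(476.0), np.float64(-43.0), np.float64(140.0)), (np.float64(469.0), np.float64(-43.0), np.float64(137.0)), (np.float64(467.0), np.float64(-38.0), np.float64(139.0))]
204 [(np.float64(474.0), np.float64(-62.0), np.float64(128.0)), (np.float64(476.0), np.float64(-53.0), np.float64(133.0)), (np.float64(478.0), np.float64(-44.0), np.float64(137.0)), (np.float64(474.0), np.float64(-41.0), np.float64(137.0)), (np.float64(466.0), np.float64(-41.0), np.float64(134.0)), (np.float64(461.0), np.float64(-39.0), np.float64(132.0))]
205 [(np.float64(475.0), np.float64(-60.0), np.float64(126.0)), (np.float64(479.0), np.float64(-50.0), np.float64(132.0)), (np.float64(479.0), np.float64(-44.0), np.float64(135.0)), (np.float64(476.0), np.float64(-39.0), np.float64(136.0)), (np.float64(468.0), np.float64(-40.0), np.float64(132.0))]
206 [(np.float64(473.0), np.float64(-59.0), np.float64(123.0)), (np.float64(480.0), np.float64(-46.0), np.float64(131.0)), (np.float64(478.0), np.float64(-41.0), np.float64(133.0)), (np.float64(470.0), np.float64(-41.0), np.float64(130.0))]
207 [(np.float64(475.0), np.float64(-57.0), np.float64(121.0)), (np.float64(478.0), np.float64(-48.0), np.float64(127.0)), (np.float64(470.0), np.float64(-48.0), np.float64(123.0))]
208 [(np.float64(478.0), np.float64(-50.0), np.float64(123.0))]
t5 0Traceback (most recent call last):
  File "<stdin>", line 9, in <module>
    return umr_minimum(a, axis, None, out, keepdims, initial, where)
ValueError: zero-size array to reduction operation minimum which has no identity
```

```bash
cat >> fold.py <<'E'
OFF=34
def pt(th,s=56,h=10): return at(s*np.sin(th)-5*np.cos(th)-h, 72+s*np.cos(th)+5*np.sin(th)-OFF)
E
python3 - <<'E'
from fold import *
p=sensors.observe()['position']
r.move_straight([p[0],p[1],135],rot=o); r.move_straight(at(-38,135)); r.move_straight(at(-38,94)); r.dwell(.2); s=st('behind'); F0=s['wrist_force']
for dg in range(0,49,6):
    r.move_straight(pt(np.radians(dg)),feed=60); s=st(dg)
    if np.linalg.norm(s['wrist_force']-F0)>18: break
    if dg==18 and np.linalg.norm(s['wrist_force']-F0)<2: print('no contact'); break
snap('scene','s6'); im=cv2.imread('pics/s6.png')
cv2.imwrite('pics/s6c.png',cv2.resize(im[160:280,280:440],(640,480),interpolation=cv2.INTER_CUBIC))
E
```

```text
behind t28.71 q6 -1.593 p [549.6 -69.4  95.6] F [ 0.2  -0.15 -0.26] T [ 0.014 -0.043  0.02 ] gap 0.003
0 t29.24 q6 -1.594 p [526.1 -64.5  94.2] F [ 0.27 -0.07 -0.48] T [-0.047  0.042 -0.034] gap 0.004
6 t29.49 q6 -1.594 p [521.  -63.6  94.3] F [ 1.91 -0.2  -1.83] T [-0.121 -0.422 -0.017] gap 0.007
12 t29.74 q6 -1.594 p [515.  -62.4  94.1] F [ 2.29 -1.27  0.81] T [-0.244 -0.488  0.031] gap 0.007
18 t29.99 q6 -1.595 p [509.2 -61.2  93.2] F [ 2.5  -1.41  0.96] T [-0.304 -0.447  0.013] gap 0.005
24 t30.24 q6 -1.595 p [503.5 -60.   91.6] F [ 1.75 -1.31  1.92] T [-0.328 -0.346  0.019] gap 0.005
30 t30.49 q6 -1.595 p [497.9 -58.7  89.1] F [ 1.31 -1.5   3.93] T [-0.339 -0.355 -0.001] gap 0.003
36 t30.74 q6 -1.595 p [492.5 -57.5  86. ] F [ 2.01 -1.69  3.79] T [-0.313 -0.25   0.018] gap 0.006
42 t30.99 q6 -1.596 p [487.8 -56.5  82.7] F [ 0.91 -1.49  3.45] T [-0.298 -0.198 -0.004] gap 0.001
48 t31.24 q6 -1.596 p [483.6 -55.6  79. ] F [ 1.39 -0.9   3.16] T [-0.262 -0.143 -0.009] gap 0.005
```

View pics/s6c.png

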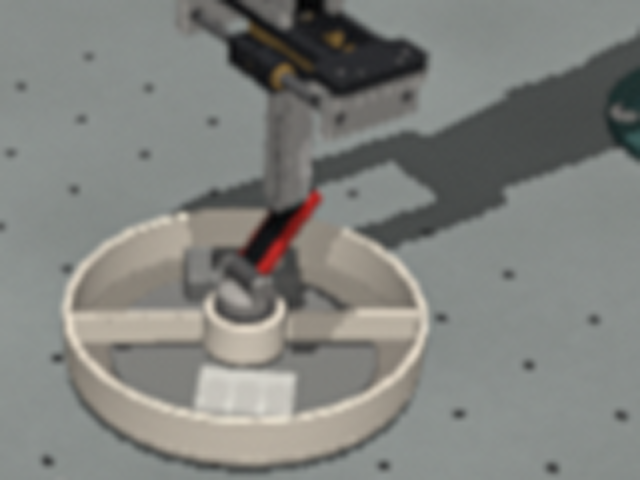

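The contact force is about 4 N and the lever is folding, at roughly 45° in the picture. I'll carry on, then press down gently while watching the force.

```bash
python3 - <<'E'
from fold import *
for dg in range(54,85,6):
    r.move_straight(pt(np.radians(dg)),feed=60); s=st(dg)
    if np.linalg.norm(s['wrist_force'])>18: break
x=pt(np.radians(84)); 
for k in range(14):
    if np.linalg.norm(s['wrist_force'])>13: break
    x[2]-=1; r.move_straight(x,feed=15); s=st('dz')
snap('scene','s7'); im=cv2.imread('pics/s7.png')
cv2.imwrite('pics/s7c.png',cv2.resize(im[160:280,280:440],(640,480),interpolation=cv2.INTER_CUBIC))
E
```

```text
54 t31.54 q6 -1.596 p [479.7 -54.8  74.8] F [ 1.03 -0.62  3.06] T [-0.261 -0.147 -0.005] gap 0.006
60 t31.79 q6 -1.596 p [476.3 -54.1  70.3] F [ 0.04 -1.19  4.66] T [-0.273 -0.138  0.063] gap 0.004
66 t32.04 q6 -1.597 p [473.3 -53.5  65.3] F [ 1.57 -1.02  2.14] T [-0.24  -0.15   0.007] gap 0.010
72 t32.29 q6 -1.597 p [470.7 -53.   60. ] F [ 0.42 -1.1   2.94] T [-0.25  -0.117  0.032] gap 0.004
78 t32.54 q6 -1.597 p [468.9 -52.6  54.5] F [ 1.08 -0.79  2.09] T [-0.149 -0.215  0.037] gap 0.005
84 t32.79 q6 -1.597 p [467.4 -52.3  48.8] F [ 1.11 -1.55  2.96] T [-0.242 -0.205  0.03 ] gap 0.004
dz t33.04 q6 -1.597 p [467.3 -52.3  48.1] F [-0.27 -1.    4.98] T [-0.283  0.044  0.019] gap 0.007
dz t33.29 q6 -1.597 p [467.1 -52.2  47. ] F [ 0.64 -0.33  5.42] T [-0.225  0.144 -0.011] gap 0.006
dz t33.54 q6 -1.597 p [466.8 -52.2  46. ] F [-1.54 -1.15  4.15] T [-0.233  0.203 -0.02 ] gap 0.004
dz t33.79 q6 -1.597 p [466.7 -52.2  44.9] F [-1.88 -0.3   5.51] T [-0.238  0.315 -0.018] gap 0.005
dz t34.04 q6 -1.597 p [466.5 -52.1  43.8] F [-1.15 -1.15  6.65] T [-0.223  0.37   0.019] gap 0.009
dz t34.29 q6 -1.597 p [466.3 -52.2  42.8] F [-1.6  -1.5   5.87] T [-0.209  0.371  0.04 ] gap 0.005
dz t34.54 q6 -1.597 p [466.1 -52.1  41.7] F [-1.91 -1.5   5.29] T [-0.197  0.43  -0.041] gap 0.005
dz t34.79 q6 -1.597 p [466.  -52.2  40.7] F [-2.81 -0.84  5.66] T [-0.213  0.525 -0.014] gap 0.006
dz t35.04 q6 -1.597 p [465.9 -52.1  39.9] F [-2.76 -1.43  6.82] T [-0.16   0.659 -0.028] gap 0.003
dz t35.29 q6 -1.597 p [465.8 -52.1  39.6] F [-4.53 -0.26  9.15] T [-0.112  0.89   0.002] gap 0.009
dz t35.54 q6 -1.597 p [465.8 -52.1  39.3] F [-5.83 -0.3  12.83] T [-0.086  1.197 -0.009] gap 0.005
```

View pics/s7c.png

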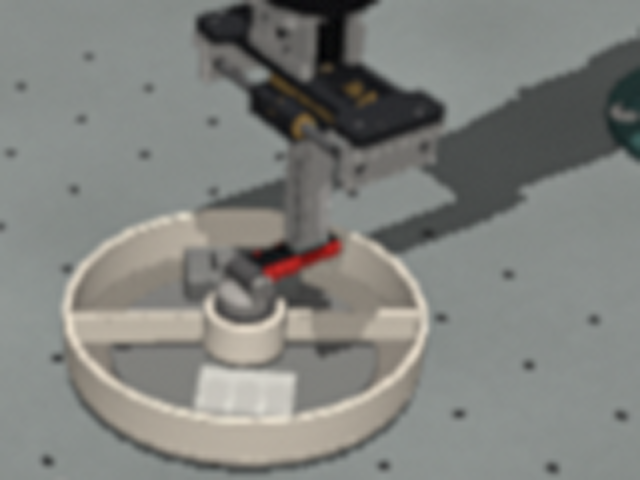

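The force rose sharply once the motion stopped, so the lever is at its stop. I'll lift straight up and check that it lies flat.

```bash
python3 - <<'E'
from fold import *
p=sensors.observe()['position']
r.move_straight([p[0],p[1],130],feed=100); r.movep([511.6+60,-74,230],o); r.dwell(.2); st()
ims=[]
for n in('wrist','top','scene'):
    im,d,i=snap(n,n+'8'); P=cloud(d,np.array(i['K']),np.array(i['extrinsics']))
    q=P-[511.6,-61.5,0]; al=q[...,:2]@f; la=abs(q[...,:2]@[-f[1],f[0]])
    for lo,hi in((25,40),(40,55),(55,68)):
        m=(al>lo)&(al<hi)&(la<9)&(P[...,2]>60)&(P[...,2]<150)&(d>0); print(n,lo,m.sum(),np.median(P[m][:,2]).round(1) if m.sum() else None)
    hsv=cv2.cvtColor(im,cv2.COLOR_BGR2HSV); m=((hsv[...,0]<8)|(hsv[...,0]>172))&(hsv[...,1]>140)&(hsv[...,2]>50)&(np.hypot(q[...,0],q[...,1])<90)&(d>0)
    if m.sum(): print('red',m.sum(),np.percentile(al[m],[2,50,98]).round(1),'z',np.percentile(P[m][:,2],[2,50,98]).round(1))
    ims.append(im)
cv2.imwrite('pics/m8.png',np.hstack([cv2.resize(ims[0],(400,300)),cv2.resize(ims[1][250:375,290:400],(400,300))]))
E
```

```text
t37.51 q6 -1.592 p [570.1 -73.6 228.7] F [-0.15  0.08  0.67] T [-0.     0.011 -0.002] gap 0.004
wrist 25 254 77.4
wrist 40 267 77.2
wrist 55 246 77.2
red 381 [-40.9  37.8  67.2] z [ 11.4  76.4 387.9]
top 25 0 None
top 40 0 None
top 55 0 None
scene 25 20 74.8
scene 40 32 74.3
scene 55 15 75.3
red 77 [10.3 37.5 66.5] z [68.6 73.8 76.8]
```

View pics/m8.png

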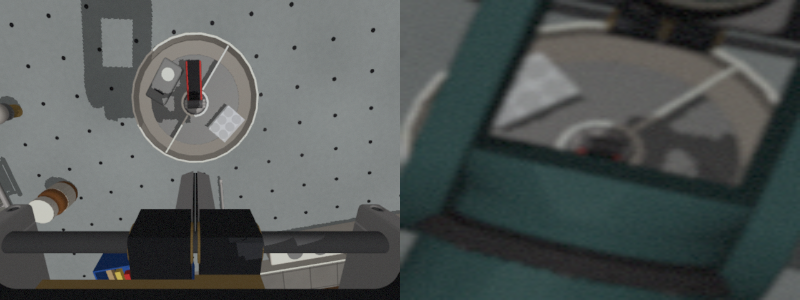

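View pics/scene8.png

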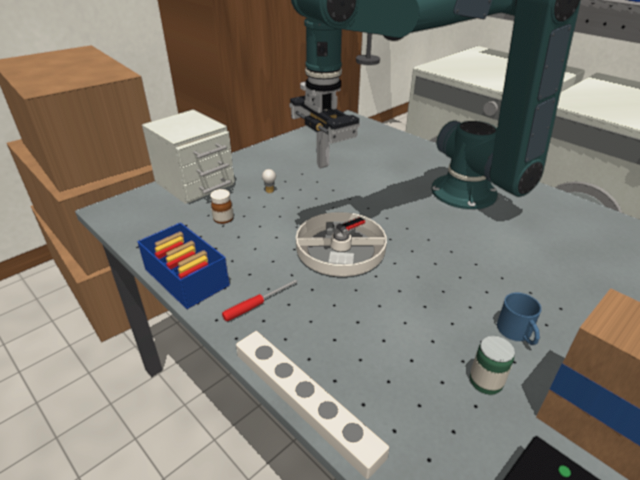

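The lever's upper face reads 77.2–77.4 mm along its whole length (expected 77), nothing touches it, and the bystanders haven't moved. Handing in.

```bash
python3 -c "
from workcell import sign_off; print(sign_off())"
```

```text
the job is handed in; nothing more can be done
None
```

The caddy is locked: the bolt is snug, the lever lies flat with nothing touching it, and the job was handed in at about 37.5 s of the 61 s allowed. `sign_off` gives no verdict.

- **Screwing in:** I gripped the standing lever and turned it 2.49 rad clockwise. The torque reading rose from about 0.08 to 0.36 N m at the seat, and I stopped about 0.16–0.18 rad past it. The lever's angle before and after (2.50 rad) showed it hadn't slipped in the jaws. The tightness is worked out from the turn and the torque jump, not measured directly. The torque rose a little less past the seat than expected (about 0.02 instead of 0.045 N m), which is within the sensor noise.
- **Folding:** I pushed the striped back over with closed fingers at about 4 N, then pressed down until it reached its stop at about 14 N.
- **Last checks:** With the arm lifted clear, the wrist camera put the lever's upper face at 77.2–77.4 mm along its length, against 77 expected. The scene camera read 74–75 mm, within a few mm of that. The bystanders look unmoved by eye; I didn't measure them. The arm blocked the top camera.
- **What disagreed:** The visible fingertips end about 34–37 mm above the reported TCP. Because of this the first grip held only the top of the lever, and the first folding pass went over it without touching. I measured the offset in the scene image and corrected for it on the second pass.

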